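# Pin the hasp of the takings box

### The job

Secure the grey takings box before closing: swing its hasp over from the lid so that it hangs flat down the front with the staple loop standing out through its slot, then drop the slim locking pin (the one with the wide collar) down through the loop until its collar rests on the loop, and let go. Leave the stout peg standing in its rack.

Things in the scene. Friction and masses are not known exactly. Their poses are not given: they have to be found in the camera images.
- staple_loop (a point): Centre of the opening of the level 8 mm steel loop on the front of the fixed grey box (150 x 220 x 148 mm high): 32 mm before the face, 85 mm above the worktop. Axes are the box's: x from the front face into the box, y left, z up. The loop stands 54 mm out. With the hasp shut the opening is 24 mm wide along y and runs from 14 mm in front of this point to the hasp 27 mm behind; bar top 4 mm above it.
- hasp_hinge (a point): Middle of the hasp's hinge axis at the lid's front edge, 30 mm in +x and 65 mm above staple_loop; axes are the box's, the hinge runs along y. Hasp: steel plate 60 mm wide, 3.5 thick, 106 long from the hinge, slot 42 x 34 mm, 12 mm tab at the free end. At the start the free end is 53 mm behind (+x) and 91 above the hinge, its tab about 65 behind.
- hasp (a joint): Angle of the hasp in rad: 0 = shut, hanging flat down the front with the loop through its slot; 1.57 = straight out to the front; 3.14 = straight up; about 3.67 = leaning back 30 degrees over the lid on its stop, as it starts. It turns freely: pushed forward past straight up it falls shut by its own weight within about 1.5 s.
- lock_pin: Slim steel pin, upright in one of two sockets (80 mm apart, 32 deep, 14 wide) of the fixed dark rack, 60 x 130 x 40 mm. Shank 12 mm thick, 60 long, tapered tip; then a collar 38 wide, 5 thick; then a round grip 20 wide, 60 long; 125 mm in all, 0.11 to 0.18 kg. Origin: centre of the tip's end, 8 mm above the worktop at the start; z along the pin to the grip.
- stout_peg: Stout steel peg without a collar, upright in the other socket of the rack: 32 mm thick and 45 mm long above a 12 mm foot 33 mm long; 78 mm in all. Too thick for the loop; it stays where it is. Origin: centre of the foot's lower end; z up.
Not all that is in view belongs to the job. What is shaped like the lock_pin but red or yellow is not meant.

How it is judged:
By the outcome, as a careful person would: the job done as asked, in the order asked, and still so for the second after the job is handed in, with the robot touching nothing.
It also fails if it takes over 58 s, if anything falls off the work surface, if the arm or the gripper's body presses on something with over 40 N, if the wrist force passes 120 N, or if a joint passes its speed limit or range.

### The arm

A 7-joint arm with a two-finger parallel gripper is mounted at the origin on a cart in front of the work surface, level with it; the furniture and walls round the work are solid. World frame = base frame: x ahead of the robot, y to its left, z up, the work surface at z = 0. Lengths are in m, angles in rad, forces in N, time in s.
With the tool pointing down it reaches from about 0.425 to 0.925 m from the base axis. Payload 6.8 kg.
Tool frame: the origin (TCP) lies at the very end of the fingers, on their centre line; the grasp point (between the pads) lies 19 mm behind it (bot.grasp_offset is the distance from the TCP to the grasp point, in m); z points along the fingers, y is the direction in which the jaws open and shut (so a half turn about z gives the same grasp; the last joint's range is limited). The gripper opens to 85 mm and grips with 20 to 120 N. Pads are 22 mm wide; open, the fingers measure 114 mm over their backs; the gripper's body (76 mm by 85 mm) begins 54 mm behind the grasp point. The pads swing forward as they close: fully open they stand 13 mm farther back than shut.
Start: joints at [1.041, 0.477, 0.022, 1.555, -0.011, 1.109, -0.083], TCP at [0.276, -0.616, 0.231] pointing down, gripper open.
Joint ranges: [-2.96, 2.96], [-0.34, 2.1], [-1.41, 1.46], [0.24, 2.44], [-1.37, 4.51], [0.17, 1.92], [-2.96, 2.96]. Speed limits (rad/s): [2.39, 2.39, 3.14, 3.14, 3.14, 3.14, 3.14].

### API

Orientations are given as a unit quaternion [w, x, y, z].
In Python, from station import monitor, cams, bot, finder gives the robot as it stands.
- The arm moves only by the tool jog_arm, never from a script. Its argument "plan" is a list of rows, each an object of numbers: "x", "y", "z": the shift along the tool's x, y, z as a fraction of full scale; "wx", "wy", "wz": the turn, a rotation vector about the tool's x, y, z as a fraction of full scale. A call has 1 to 12 rows; each row is the pose to reach, as a shift and turn from the pose measured when the call began, along the tool's axes at that moment, turning the shorter way round; what a row does not reach only later rows make up. Full scale, the value 1, is 20 cm for a shift and 180 degrees for a turn. A row lasts 1/12 s, in which the tool goes at most 41.7 mm and 7.16 degrees, less where a joint would pass 70% of its speed; a pose out of reach is approached as far as the arm can. A call with a number of a shift or a turn outside -1 to 1 is refused whole. A call with a gripper value outside its range is refused whole. "hand" is the opening, from -1 (shut) to 1 (fully open), set as the call begins (left out, the last holds). The fingers move at their own pace and stop on an object; "grip_force" is the grip in N (left out, the last holds). Time passes only in rows, so rows that repeat a pose let the fingers close. It gives the time, the measured TCP pose, the force and the opening at its end, in the units of the state.
- monitor.get_obs(): the state, without advancing time (a new reading comes with each control period).
- cams.read_camera(name): name is "scene" or "top"; returns the picture (480x640x3 uint8, red, green, blue); there is no depth.
- cams.get_calibration(name): a dict with "fx", "fy", "cx", "cy" (pixels), "extrinsics" (4x4, takes a point from world to camera coordinates). Camera axes: x right, y down, z forward; pixel columns grow to the right and rows downward; lengths in m; the calibration is good to about 2 mm. A picture is of the moment at which its call begins. get_calibration takes no time and is no camera call.
- bot.hand_in(): hands the job in, once; it reports no verdict.
Trained networks look in the newest picture that a camera, given by its name, has taken for a name from the list of things; names that differ only in an ending like _2 or _b are one class to them, and where a whole thing is asked for, a point or a joint stands for the part that bears it (a point fixed in the world has none). Each returns a list of dicts, best first, with "confidence" (0 to 1); they miss things now and then, are a little off and sometimes report something else, mostly with a low value. They report only what shows in the picture. A call takes as long as a camera call. They do not tell look-alikes from the thing itself.
- finder.find_in(camera, target): "bbox" ([left, top, width, height] in pixels, round what is visible of it).
- finder.place_of(camera, target): "location" ([column, row] in pixels: a listed point, or the origin of a listed thing).
The state is a dict: "t": time; "q": joint angles; "joint_vel": joint speeds; "joint_torque": joint torques, N m; "eef_pos": TCP position; "tool_rot": TCP orientation; "contact_force": force on the tool from outside, world axes, zero at the start; "torque": the same for the moment, N m; "gripper_width": opening from 0.0 (shut) to 1.0 (fully open).
Only numpy, scipy, OpenCV 4.12 (cv2) and the standard library are available. Lean on these libraries where they do the work, as an engineer would, in place of code of your own. Each camera call takes 0.05 s, during which the arm holds its last target. There are 200 camera calls.

## Working session

There is one attempt and no reset: what is moved stays moved. The work goes in short steps, Python scripts to look and compute and a tool call to move; the robot and the scene stay as the last step left them, time stands still between calls to the robot, and variables do not carry over. Pictures are saved under pics/ and viewed, about 8 in all and at most 12, crops included, and the job is handed in when it is done.

Besides the shell and the picture viewer there is one more tool, called after "Request:" by a JSON object that holds its "name" and its "arguments". jog_arm: Moves the arm, as the interface text tells. Shift numbers are shares of 20 cm and turn numbers shares of 180 degrees, none past 1 either way. Its arguments: {"type":"object","properties":{"plan":{"type":"array","items":{"type":"object","properties":{"x":{"type":"number","minimum":-1,"maximum":1},"y":{"type":"number","minimum":-1,"maximum":1},"z":{"type":"number","minimum":-1,"maximum":1},"wx":{"type":"number","minimum":-1,"maximum":1},"wy":{"type":"number","minimum":-1,"maximum":1},"wz":{"type":"number","minimum":-1,"maximum":1}}}},"hand":{"type":"number"},"grip_force":{"type":"number"}},"required":["plan"]}

```bash
mkdir -p pics; ls
cat > h.py <<'E'
import numpy as np, cv2
from station import monitor, cams, bot, finder
def snap(cam,name):
    im=cams.read_camera(cam); cv2.imwrite(f'pics/{name}.png',cv2.cvtColor(im,cv2.COLOR_RGB2BGR)); return im
def ray(cam,uv):
    c=cams.get_calibration(cam);E=np.array(c['extrinsics']);R,t=E[:3,:3],E[:3,3]
    d=R.T@np.array([(uv[0]-c['cx'])/c['fx'],(uv[1]-c['cy'])/c['fy'],1]);return -R.T@t,d/np.linalg.norm(d)
def at_z(cam,uv,z):
    o,d=ray(cam,uv);return o+d*(z-o[2])/d[2]
def tri(uvs,ucs):
    (o1,d1),(o2,d2)=ray(*uvs),ray(*ucs)
    s=np.linalg.lstsq(np.c_[d1,-d2],o2-o1,rcond=None)[0];a,b=o1+s[0]*d1,o2+s[1]*d2
    return (a+b)/2,np.linalg.norm(a-b)
def proj(cam,p):
    c=cams.get_calibration(cam);E=np.array(c['extrinsics']);q=E[:3,:3]@p+E[:3,3]
    return np.array([c['fx']*q[0]/q[2]+c['cx'],c['fy']*q[1]/q[2]+c['cy']])
E
python3 - <<'E'
from h import *
np.set_printoptions(precision=4,suppress=True)
for c in('scene','top'):
    snap(c,c+'0'); print(c,ray(c,(320,240)))
    for n in('staple_loop','hasp_hinge','lock_pin','stout_peg'):
        print(n,[(np.round(r['location'],1),round(r['confidence'],2)) for r in finder.place_of(c,n)[:4]])
s=monitor.get_obs();print({k:np.round(v,3) for k,v in s.items()})
E
```

```text
pics
scene (array([-0.1131, -0.4655,  0.5787]), array([ 0.7284,  0.421 , -0.5405]))
staple_loop [(array([251.6, 231.1]), 0.89), (array([258. , 194.4]), 0.59)]
hasp_hinge [(array([258.8, 194.8]), 0.79)]
lock_pin [(array([357.5, 312.3]), 0.82), (array([404.1, 326.4]), 0.8), (array([418.1, 293.8]), 0.67)]
stout_peg [(array([449.5, 347.2]), 0.92)]
top (array([ 0.4561, -0.1246,  1.1279]), array([ 0.0669,  0.0454, -0.9967]))
staple_loop [(array([252.2, 248.9]), 0.73)]
hasp_hinge [(array([247.1, 229.6]), 0.77)]
lock_pin [(array([382.9, 257.2]), 0.92), (array([421.9, 206.2]), 0.85), (array([426.2, 258.4]), 0.72)]
stout_peg [(array([472. , 264.4]), 0.76), (array([424.2, 256.3]), 0.59)]
{'t': np.float64(0.5), 'q': array([ 1.041,  0.477,  0.022,  1.555, -0.011,  1.109, -0.083]), 'joint_vel': array([ 0.   , -0.001,  0.   , -0.001, -0.002,  0.001, -0.   ]), 'joint_torque': array([ -0.001, -59.581,   1.605, -28.129,   0.012,   0.003,   0.   ]), 'eef_pos': array([ 0.276, -0.616,  0.231]), 'tool_rot': array([-0.   ,  0.978,  0.209, -0.   ]), 'contact_force': array([ 0.045, -0.146, -0.816]), 'torque': array([0.03 , 0.007, 0.012]), 'gripper_width': np.float64(1.003)}
```

View pics/scene0.png

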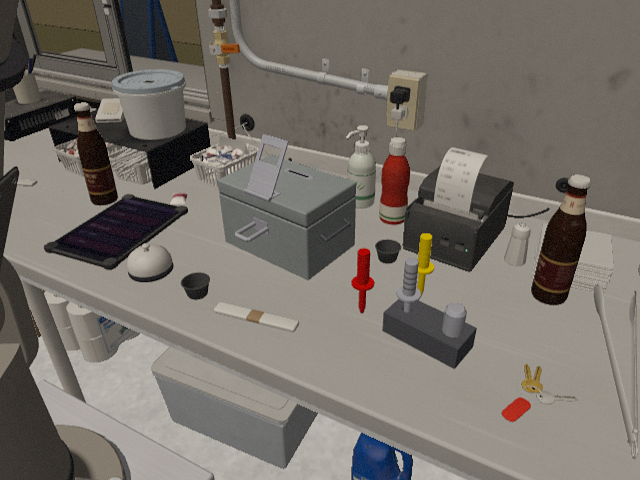

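View pics/top0.png

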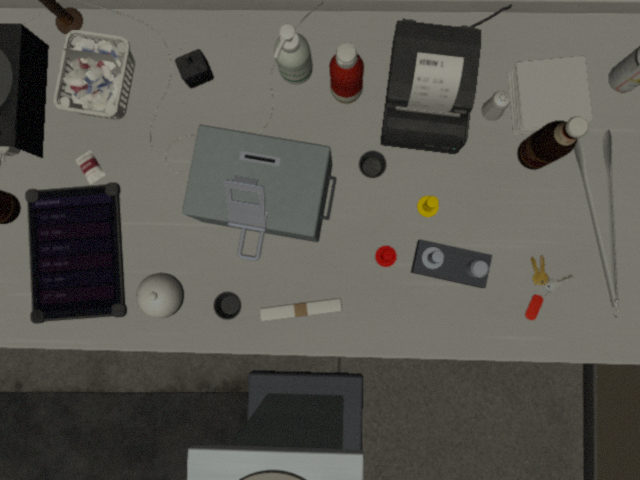

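Scene: grey box with open hasp and loop near (251,231); the grey pin stands in the rack at (404,300) with the peg at (453,320); the red and yellow pins are decoys. Top: loop (251,248), pin (432,258), peg (478,268).

Run:
```python
from h import *
np.set_printoptions(precision=4,suppress=True)
L=tri(('scene',(251.6,231.1)),('top',(252.2,248.9)));H=tri(('scene',(258.8,194.8)),('top',(247.1,229.6)))
P=tri(('scene',(404.1,326.4)),('top',(426.2,258.4)));G=tri(('scene',(449.5,347.2)),('top',(472,264.4)))
print(L,H,P,G)
print('pin z.008',at_z('scene',(404.1,326.4),.008),at_z('top',(426.2,258.4),.008))
print('loop z.085',at_z('scene',(251.6,231.1),.085),at_z('top',(252.2,248.9),.085))
print('hinge z.15',at_z('scene',(258.8,194.8),.15),at_z('top',(247.1,229.6),.15))
# box top edges in top image at z=.148
c=[at_z('top',u,.148)[:2] for u in((185,215),(320,240),(331,146),(200,125))]
print(c); f=c[0]-c[1]; print('front yaw',np.arctan2(-f[0],f[1]),np.linalg.norm(f)); f=c[3]-c[2];print(np.arctan2(-f[0],f[1]),np.linalg.norm(f))
r=[at_z('top',u,.04)[:2] for u in((419,241),(491,253),(486,287),(412,274))];print(r)
im=cv2.imread('pics/top0.png');a=im[110:270,170:340];b=im[180:300,370:500]
cv2.imwrite('pics/c1.png',np.hstack([cv2.resize(a,(400,376),interpolation=2),cv2.resize(b,(400,376),interpolation=2)]))
```

```text
(array([0.5086, 0.0361, 0.0932]), np.float64(0.002456495072557275)) (array([0.5367, 0.0353, 0.1534]), np.float64(0.003805500118022794)) (array([ 0.5014, -0.2671,  0.0027]), np.float64(0.0023601061972493855)) (array([ 0.4916, -0.3484,  0.0026]), np.float64(0.006230401416121176))
pin z.008 [ 0.4951 -0.268   0.008 ] [ 0.5017 -0.2676  0.008 ]
loop z.085 [0.5197 0.0435 0.085 ] [0.5083 0.0384 0.085 ]
hinge z.15 [0.5428 0.0376 0.15  ] [0.5359 0.0375 0.15  ]
[array([0.5577, 0.1394]), array([ 0.5218, -0.08  ]), array([ 0.6745, -0.0942]), array([0.7058, 0.1204])]
front yaw -0.162379393068986 0.22235776527766252
-0.14464075472570168 0.21689815368876642
[array([ 0.5309, -0.2504]), array([ 0.5124, -0.3769]), array([ 0.4525, -0.3685]), array([ 0.4723, -0.2389])]
```

View pics/c1.png

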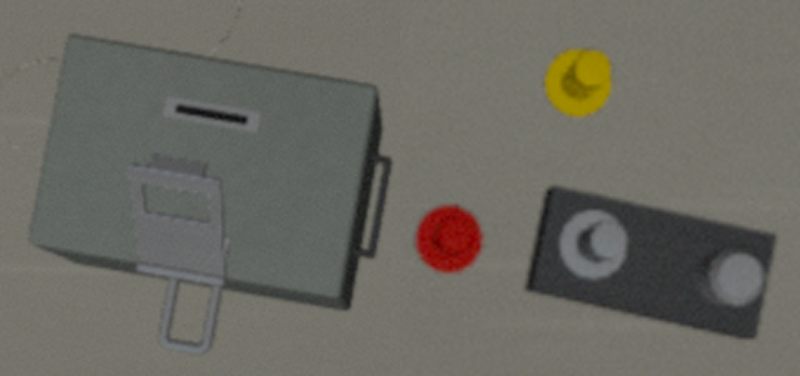

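Run:
```python
from h import *
np.set_printoptions(precision=4,suppress=True)
X=np.array([np.cos(-.15),np.sin(-.15)])
fb=at_z('top',(249.05,257.5),.085)[:2]; print('loop ctr from front bar',fb+X*.022, 'hinge',fb+X*.052)
print('hinge from plate base',at_z('top',(170+182*.425,110+274*.425),.152)[:2])
print('collar',at_z('top',(433.05,257.6),.072),'gripTop',at_z('top',(436.3,256.6),.133))
```

```text
loop ctr from front bar [0.5153 0.0401] hinge [0.545  0.0356]
hinge from plate base [0.5409 0.0369]
collar [ 0.5007 -0.271   0.072 ] gripTop [ 0.4999 -0.2678  0.133 ]
```

Request:
{"name": "jog_arm", "arguments": {"plan": [{"x":1,"y":-0.8,"z":-0.5,"wz":0.183},{"x":1,"y":-0.8,"z":-0.5,"wz":0.183},{"x":1,"y":-0.8,"z":-0.5,"wz":0.183},{"x":1,"y":-0.8,"z":-0.5,"wz":0.183},{"x":1,"y":-0.8,"z":-0.5,"wz":0.183},{"x":1,"y":-0.8,"z":-0.5,"wz":0.183},{"x":1,"y":-0.8,"z":-0.5,"wz":0.183},{"x":1,"y":-0.8,"z":-0.5,"wz":0.183},{"x":1,"y":-0.8,"z":-0.5,"wz":0.183}], "hand": -1}}

```text
invalid input at $.plan[0]: expected keys x, y, z, wx, wy, wz
```

Request:
{"name": "jog_arm", "arguments": {"plan": [{"x":1,"y":-0.8,"z":-0.5,"wx":0,"wy":0,"wz":0.183},{"x":1,"y":-0.8,"z":-0.5,"wx":0,"wy":0,"wz":0.183},{"x":1,"y":-0.8,"z":-0.5,"wx":0,"wy":0,"wz":0.183},{"x":1,"y":-0.8,"z":-0.5,"wx":0,"wy":0,"wz":0.183},{"x":1,"y":-0.8,"z":-0.5,"wx":0,"wy":0,"wz":0.183},{"x":1,"y":-0.8,"z":-0.5,"wx":0,"wy":0,"wz":0.183},{"x":1,"y":-0.8,"z":-0.5,"wx":0,"wy":0,"wz":0.183},{"x":1,"y":-0.8,"z":-0.5,"wx":0,"wy":0,"wz":0.183},{"x":1,"y":-0.8,"z":-0.5,"wx":0,"wy":0,"wz":0.183}], "hand": -1}}

```text
t: 1.25
eef_pos: [0.3946, -0.3868, 0.3323]
tool_rot: [0.0, 0.997, -0.075, 0.001]
contact_force: [0.1, -0.0, -0.7]
gripper_width: 0.002
```

Request:
{"name": "jog_arm", "arguments": {"plan": [{"x":0.45,"y":-1,"z":0,"wx":0,"wy":0,"wz":0},{"x":0.45,"y":-1,"z":0,"wx":0,"wy":0,"wz":0},{"x":0.45,"y":-1,"z":0,"wx":0,"wy":0,"wz":0},{"x":0.45,"y":-1,"z":0,"wx":0,"wy":0,"wz":0},{"x":0.45,"y":-1,"z":0,"wx":0,"wy":0,"wz":0},{"x":0.45,"y":-1,"z":0,"wx":0,"wy":0,"wz":0},{"x":0.45,"y":-1,"z":0,"wx":0,"wy":0,"wz":0}]}}

```text
t: 1.83
eef_pos: [0.5151, -0.1993, 0.3315]
tool_rot: [-0.0, 0.997, -0.072, 0.001]
contact_force: [0.8, 0.4, 0.1]
gripper_width: 0.001
```

Request:
{"name": "jog_arm", "arguments": {"plan": [{"x":0.45,"y":-1,"z":0,"wx":0,"wy":0,"wz":0},{"x":0.45,"y":-1,"z":0,"wx":0,"wy":0,"wz":0},{"x":0.45,"y":-1,"z":0,"wx":0,"wy":0,"wz":0},{"x":0.45,"y":-1,"z":0,"wx":0,"wy":0,"wz":0},{"x":0.45,"y":-1,"z":0,"wx":0,"wy":0,"wz":0},{"x":0.45,"y":-1,"z":0,"wx":0,"wy":0,"wz":0},{"x":0.45,"y":-1,"z":0,"wx":0,"wy":0,"wz":0}]}}

```text
t: 2.42
eef_pos: [0.634, -0.0117, 0.3303]
tool_rot: [-0.001, 0.998, -0.07, -0.0]
contact_force: [-0.4, -0.1, -0.7]
gripper_width: -0.004
```

Request:
{"name": "jog_arm", "arguments": {"plan": [{"x":0.02,"y":-0.17,"z":0,"wx":0,"wy":0,"wz":-0.003},{"x":0.02,"y":-0.17,"z":0.15,"wx":0,"wy":0,"wz":-0.003},{"x":0.02,"y":-0.17,"z":0.3,"wx":0,"wy":0,"wz":-0.003},{"x":0.02,"y":-0.17,"z":0.45,"wx":0,"wy":0,"wz":-0.003},{"x":0.02,"y":-0.17,"z":0.55,"wx":0,"wy":0,"wz":-0.003},{"x":0.02,"y":-0.17,"z":0.55,"wx":0,"wy":0,"wz":-0.003}]}}

```text
t: 2.92
eef_pos: [0.6393, 0.0168, 0.2149]
tool_rot: [0.001, 0.998, -0.067, -0.005]
contact_force: [-0.3, -0.4, -0.3]
gripper_width: 0.001
```

Run:
```python
from h import *
im=snap('scene','s1');cv2.imwrite('pics/s1c.png',cv2.resize(cv2.cvtColor(im,4)[80:290,160:400],(685,600)))
print(monitor.get_obs()['eef_pos'])
```

```text
[0.64087111 0.0175003  0.21787757]
```

View pics/s1c.png

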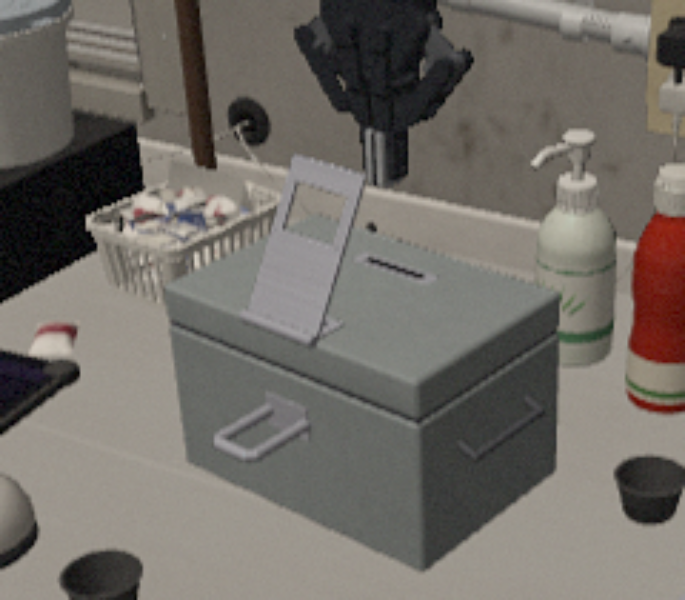

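Request:
{"name": "jog_arm", "arguments": {"plan": [{"x":-0.1,"y":-0.02,"z":0,"wx":0,"wy":0,"wz":0.005},{"x":-0.16,"y":-0.02,"z":0,"wx":0,"wy":0,"wz":0.005},{"x":-0.22,"y":-0.02,"z":0,"wx":0,"wy":0,"wz":0.005},{"x":-0.28,"y":-0.02,"z":0,"wx":0,"wy":0,"wz":0.005},{"x":-0.34,"y":-0.02,"z":0,"wx":0,"wy":0,"wz":0.005},{"x":-0.4,"y":-0.02,"z":0,"wx":0,"wy":0,"wz":0.005},{"x":-0.46,"y":-0.02,"z":0,"wx":0,"wy":0,"wz":0.005},{"x":-0.52,"y":-0.02,"z":0,"wx":0,"wy":0,"wz":0.005},{"x":-0.58,"y":-0.02,"z":0,"wx":0,"wy":0,"wz":0.005},{"x":-0.64,"y":-0.02,"z":0,"wx":0,"wy":0,"wz":0.005},{"x":-0.64,"y":-0.02,"z":-0.1,"wx":0,"wy":0,"wz":0.005},{"x":-0.64,"y":-0.02,"z":-0.25,"wx":0,"wy":0,"wz":0.005}]}}

```text
t: 3.97
eef_pos: [0.5133, 0.0366, 0.2689]
tool_rot: [0.001, 0.997, -0.076, -0.004]
contact_force: [0.2, -0.8, 0.9]
gripper_width: 0.0
```

Request:
{"name": "jog_arm", "arguments": {"plan": [{"x":0.09,"y":0.8,"z":0,"wx":0,"wy":0,"wz":0},{"x":0.09,"y":0.8,"z":0,"wx":0,"wy":0,"wz":0},{"x":0.09,"y":0.8,"z":0,"wx":0,"wy":0,"wz":0},{"x":0.09,"y":0.8,"z":0,"wx":0,"wy":0,"wz":0},{"x":0.09,"y":0.8,"z":0,"wx":0,"wy":0,"wz":0},{"x":0.09,"y":0.8,"z":0,"wx":0,"wy":0,"wz":0},{"x":0.09,"y":0.8,"z":0,"wx":0,"wy":0,"wz":0},{"x":0.09,"y":0.8,"z":0,"wx":0,"wy":0,"wz":0}], "hand": 0.18}}

```text
t: 4.63
eef_pos: [0.5073, -0.1235, 0.2703]
tool_rot: [0.001, 0.997, -0.075, -0.003]
contact_force: [-0.5, 1.1, 0.5]
gripper_width: 0.59
```

Request:
{"name": "jog_arm", "arguments": {"plan": [{"x":0.085,"y":0.725,"z":0.2,"wx":0,"wy":0,"wz":0},{"x":0.085,"y":0.725,"z":0.2,"wx":0,"wy":0,"wz":0},{"x":0.085,"y":0.725,"z":0.2,"wx":0,"wy":0,"wz":0},{"x":0.085,"y":0.725,"z":0.2,"wx":0,"wy":0,"wz":0},{"x":0.085,"y":0.725,"z":0.2,"wx":0,"wy":0,"wz":0},{"x":0.085,"y":0.725,"z":0.2,"wx":0,"wy":0,"wz":0},{"x":0.085,"y":0.725,"z":0.2,"wx":0,"wy":0,"wz":0},{"x":0.085,"y":0.725,"z":0.2,"wx":0,"wy":0,"wz":0}]}}

```text
t: 5.3
eef_pos: [0.5031, -0.2672, 0.2311]
tool_rot: [0.001, 0.997, -0.074, -0.003]
contact_force: [0.4, 0.2, -0.5]
gripper_width: 0.592
```

Run:
```python
from h import *
np.set_printoptions(precision=4,suppress=True)
im=snap('scene','s2');t=snap('top','t2');im=cv2.cvtColor(im,4);t=cv2.cvtColor(t,4)
cv2.imwrite('pics/s2c.png',np.hstack([cv2.resize(im[170:370,190:490],(440,293)),cv2.resize(t[190:300,170:320],(360,293),interpolation=2)])[:, :800])
s=monitor.get_obs();print(s['t'],s['eef_pos'],s['tool_rot'],s['gripper_width'])
tip=np.array([.501,-.270,.008]);
for z in(.008,.073,.133): print(proj('scene',np.array([.501,-.27,z])),proj('top',np.array([.501,-.27,z])))
```

```text
5.4 [ 0.5029 -0.2676  0.2311] [ 0.0008  0.9973 -0.0739 -0.0028] 0.591156541573799
[406.6172 324.6251] [427.5486 258.8193]
[409.7389 293.1473] [432.5205 257.4033]
[412.8712 261.5634] [437.6875 255.9316]
```

View pics/s2c.png

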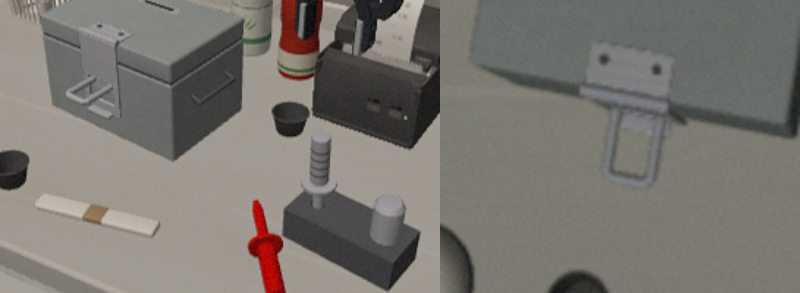

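The hasp hangs shut with the loop through its slot (crop (90,90)). The red decoy now lies on its side, and the yellow one isn't in this crop, so I'll check where they ended up.

Run:
```python
import cv2,numpy as np
a=cv2.imread('pics/s2.png')[150:450,270:570];b=cv2.imread('pics/t2.png')[150:350,330:530];c=cv2.imread('pics/s1.png')[150:450,270:570]
cv2.imwrite('pics/m.png',np.hstack([cv2.resize(c,(260,260)),cv2.resize(a,(260,260)),cv2.resize(b,(260,260))]))
```

```text
(no output)
```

View pics/m.png

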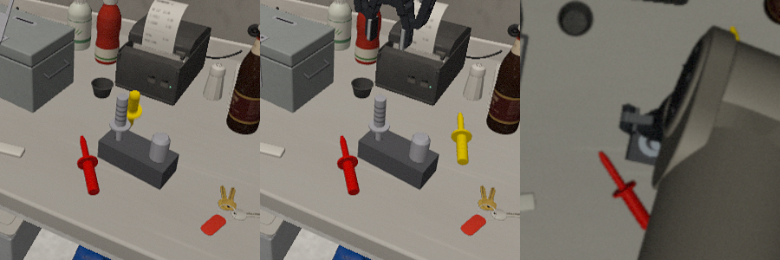

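The decoys were free-standing and toppled on their own: red was already down and yellow leaning while the arm was away at the box. Both lie on the table, clear of the rack. Next is the grasp.

Request:
{"name": "jog_arm", "arguments": {"plan": [{"x":-0.01,"y":0.01,"z":0.15,"wx":0,"wy":0,"wz":0},{"x":-0.01,"y":0.01,"z":0.3,"wx":0,"wy":0,"wz":0},{"x":-0.01,"y":0.01,"z":0.42,"wx":0,"wy":0,"wz":0},{"x":-0.01,"y":0.01,"z":0.52,"wx":0,"wy":0,"wz":0},{"x":-0.01,"y":0.01,"z":0.6,"wx":0,"wy":0,"wz":0},{"x":-0.01,"y":0.01,"z":0.66,"wx":0,"wy":0,"wz":0},{"x":-0.01,"y":0.01,"z":0.68,"wx":0,"wy":0,"wz":0},{"x":-0.01,"y":0.01,"z":0.68,"wx":0,"wy":0,"wz":0},{"x":-0.01,"y":0.01,"z":0.68,"wx":0,"wy":0,"wz":0}]}}

```text
t: 6.15
eef_pos: [0.5005, -0.2694, 0.0959]
tool_rot: [0.001, 0.997, -0.074, -0.002]
contact_force: [0.8, 1.1, 0.2]
gripper_width: 0.588
```

Request:
{"name": "jog_arm", "arguments": {"plan": [{"x":0,"y":0,"z":0,"wx":0,"wy":0,"wz":0},{"x":0,"y":0,"z":0,"wx":0,"wy":0,"wz":0},{"x":0,"y":0,"z":0,"wx":0,"wy":0,"wz":0},{"x":0,"y":0,"z":0,"wx":0,"wy":0,"wz":0},{"x":0,"y":0,"z":0,"wx":0,"wy":0,"wz":0},{"x":0,"y":0,"z":0,"wx":0,"wy":0,"wz":0},{"x":0,"y":0,"z":0,"wx":0,"wy":0,"wz":0},{"x":0,"y":0,"z":0,"wx":0,"wy":0,"wz":0}], "hand": -1, "grip_force": 50}}

```text
t: 6.82
eef_pos: [0.5013, -0.2698, 0.0969]
tool_rot: [0.001, 0.997, -0.074, -0.001]
contact_force: [0.1, 0.2, 6.9]
gripper_width: 0.221
```

Request:
{"name": "jog_arm", "arguments": {"plan": [{"x":0,"y":0,"z":-0.08,"wx":0,"wy":0,"wz":0},{"x":0,"y":0,"z":-0.18,"wx":0,"wy":0,"wz":0},{"x":0,"y":0,"z":-0.3,"wx":0,"wy":0,"wz":0},{"x":0,"y":0,"z":-0.44,"wx":0,"wy":0,"wz":0},{"x":0,"y":0,"z":-0.58,"wx":0,"wy":0,"wz":0},{"x":0,"y":0,"z":-0.68,"wx":0,"wy":0,"wz":0},{"x":0,"y":0,"z":-0.68,"wx":0,"wy":0,"wz":0}]}}

```text
t: 7.4
eef_pos: [0.5038, -0.2705, 0.2375]
tool_rot: [0.003, 0.997, -0.074, 0.002]
contact_force: [0.3, -0.4, -0.5]
gripper_width: 0.217
```

Request:
{"name": "jog_arm", "arguments": {"plan": [{"x":-0.05,"y":-0.4,"z":0,"wx":0,"wy":0,"wz":0},{"x":-0.097,"y":-0.77,"z":0,"wx":0,"wy":0,"wz":0},{"x":-0.097,"y":-0.77,"z":0,"wx":0,"wy":0,"wz":0},{"x":-0.097,"y":-0.77,"z":0,"wx":0,"wy":0,"wz":0},{"x":-0.097,"y":-0.77,"z":0,"wx":0,"wy":0,"wz":0},{"x":-0.097,"y":-0.77,"z":0,"wx":0,"wy":0,"wz":0},{"x":-0.097,"y":-0.77,"z":0,"wx":0,"wy":0,"wz":0}]}}

```text
t: 7.98
eef_pos: [0.5067, -0.116, 0.2358]
tool_rot: [0.003, 0.997, -0.074, 0.001]
contact_force: [-0.0, -0.7, -1.4]
gripper_width: 0.22
```

Request:
{"name": "jog_arm", "arguments": {"plan": [{"x":-0.097,"y":-0.77,"z":0,"wx":0,"wy":0,"wz":0},{"x":-0.097,"y":-0.77,"z":0,"wx":0,"wy":0,"wz":0},{"x":-0.097,"y":-0.77,"z":0,"wx":0,"wy":0,"wz":0},{"x":-0.097,"y":-0.77,"z":0,"wx":0,"wy":0,"wz":0},{"x":-0.097,"y":-0.77,"z":0,"wx":0,"wy":0,"wz":0},{"x":-0.097,"y":-0.77,"z":0,"wx":0,"wy":0,"wz":0},{"x":-0.097,"y":-0.77,"z":0,"wx":0,"wy":0,"wz":0},{"x":-0.097,"y":-0.77,"z":0,"wx":0,"wy":0,"wz":0}]}}

```text
t: 8.65
eef_pos: [0.5103, 0.0364, 0.2346]
tool_rot: [0.003, 0.997, -0.076, 0.001]
contact_force: [-0.4, 0.2, -1.5]
gripper_width: 0.214
```

Run:
```python
from h import *
np.set_printoptions(precision=4,suppress=True)
im=snap('scene','s3');t=snap('top','t3')
s=monitor.get_obs();print(s['t'],s['eef_pos'],s['tool_rot'],s['gripper_width'])
for n in('staple_loop','lock_pin'): print(n,[(np.round(r['location'],1),round(r['confidence'],2)) for r in finder.place_of('scene',n)[:3]])
e=s['eef_pos'];print('pred tip',proj('scene',e-[0,0,.089]),proj('top',e-[0,0,.089]),'loop',proj('scene',np.array([.513,.039,.085])),proj('top',np.array([.513,.039,.085])))
im=cv2.cvtColor(im,4);t=cv2.imread('pics/t2.png')
cv2.imwrite('pics/s3c.png',np.hstack([cv2.resize(im[140:270,200:330],(400,400),interpolation=2),cv2.resize(t[190:270,205:285],(400,400),interpolation=2)]))
```

```text
8.75 [0.5103 0.037  0.2348] [ 0.0031  0.9971 -0.0757  0.0014] 0.2208864865304318
staple_loop [(array([250.6, 232. ]), 0.96)]
lock_pin [(array([244.4, 205. ]), 0.79), (array([499.3, 279.1]), 0.67), (array([363.1, 306.1]), 0.55)]
pred tip [248.414  204.7547] [247.2868 245.6833] loop [251.4303 233.438 ] [251.9519 246.177 ]
```

View pics/s3c.png

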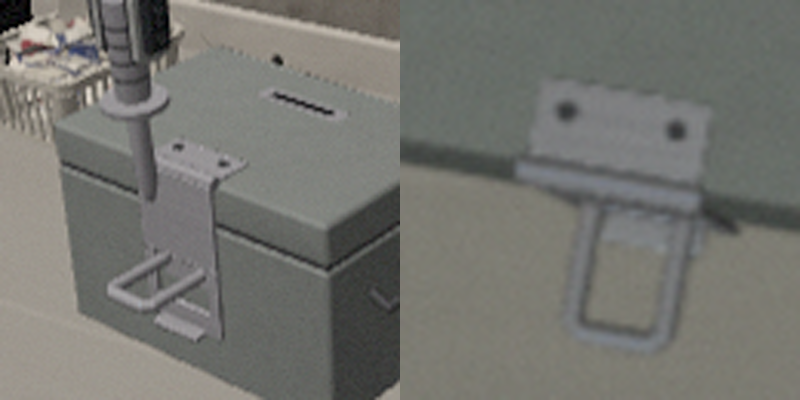

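Run:
```python
from h import *
np.set_printoptions(precision=4,suppress=True)
e=np.array([.5103,.037,.2348])
for d in(-.089,-.0265,.0):print(d,proj('scene',e+[0,0,d]),(proj('scene',e+[0,0,d])-[200,140])*400/130)
print(at_z('top',(250.6,246.8),.085),at_z('scene',(250.6,232),.085))
print('per 10mm x,y',proj('scene',np.array([.523,.039,.085]))-proj('scene',np.array([.513,.039,.085])),proj('scene',np.array([.513,.049,.085]))-proj('scene',np.array([.513,.039,.085])))
```

```text
-0.089 [248.4224 204.7506] [148.9921 199.2327]
-0.0265 [245.0683 171.9162] [138.6716  98.2037]
0.0 [243.5661 157.211 ] [134.0495  52.957 ]
[0.5119 0.0413 0.085 ] [0.5163 0.0432 0.085 ]
per 10mm x,y [ 3.2419 -2.5715] [-4.5048 -1.3765]
```

Request:
{"name": "jog_arm", "arguments": {"plan": [{"x":0.02,"y":-0.027,"z":0.04,"wx":0,"wy":0,"wz":0},{"x":0.02,"y":-0.027,"z":0.12,"wx":0,"wy":0,"wz":0},{"x":0.02,"y":-0.027,"z":0.2,"wx":0,"wy":0,"wz":0},{"x":0.02,"y":-0.027,"z":0.24,"wx":0,"wy":0,"wz":0},{"x":0.02,"y":-0.027,"z":0.24,"wx":0,"wy":0,"wz":0},{"x":0.02,"y":-0.027,"z":0.24,"wx":0,"wy":0,"wz":0}]}}

```text
t: 9.35
eef_pos: [0.5151, 0.0423, 0.1866]
tool_rot: [0.003, 0.997, -0.075, 0.001]
contact_force: [0.2, 0.4, -2.1]
gripper_width: 0.219
```

Run:
```python
from h import *
np.set_printoptions(precision=4,suppress=True)
im=snap('scene','s4')
s=monitor.get_obs();e=s['eef_pos'];print(s['t'],e,s['tool_rot'])
for n in('staple_loop','lock_pin'): print(n,[(np.round(r['location'],1),round(r['confidence'],2)) for r in finder.place_of('scene',n)[:2]])
print('pred tip',proj('scene',e-[0,0,.089]))
cv2.imwrite('pics/s4c.png',cv2.resize(cv2.cvtColor(im,4)[170:270,210:310],(600,600),interpolation=2))
```

```text
9.4 [0.5156 0.0424 0.1872] [ 0.0028  0.9972 -0.0752  0.0017]
staple_loop [(array([251.3, 230.9]), 0.73)]
lock_pin [(array([363.3, 307.4]), 0.96), (array([246.7, 228. ]), 0.76)]
pred tip [250.109  226.0411]
```

View pics/s4c.png

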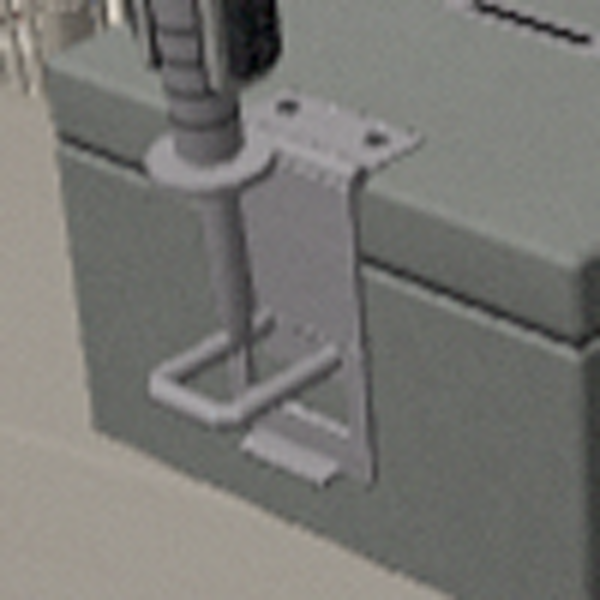

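Request:
{"name": "jog_arm", "arguments": {"plan": [{"x":0.02,"y":-0.008,"z":0,"wx":0,"wy":0,"wz":0},{"x":0.02,"y":-0.008,"z":0.03,"wx":0,"wy":0,"wz":0},{"x":0.02,"y":-0.008,"z":0.06,"wx":0,"wy":0,"wz":0},{"x":0.02,"y":-0.008,"z":0.09,"wx":0,"wy":0,"wz":0},{"x":0.02,"y":-0.008,"z":0.12,"wx":0,"wy":0,"wz":0},{"x":0.02,"y":-0.008,"z":0.12,"wx":0,"wy":0,"wz":0}]}}

```text
t: 10.0
eef_pos: [0.519, 0.043, 0.162]
tool_rot: [0.003, 0.997, -0.075, 0.001]
contact_force: [-0.2, -1.1, -1.4]
gripper_width: 0.221
```

Request:
{"name": "jog_arm", "arguments": {"plan": [{"x":0,"y":0,"z":0.04,"wx":0,"wy":0,"wz":0},{"x":0,"y":0,"z":0.08,"wx":0,"wy":0,"wz":0},{"x":0,"y":0,"z":0.12,"wx":0,"wy":0,"wz":0},{"x":0,"y":0,"z":0.16,"wx":0,"wy":0,"wz":0},{"x":0,"y":0,"z":0.19,"wx":0,"wy":0,"wz":0},{"x":0,"y":0,"z":0.2,"wx":0,"wy":0,"wz":0},{"x":0,"y":0,"z":0.2,"wx":0,"wy":0,"wz":0}]}}

```text
t: 10.58
eef_pos: [0.5186, 0.0427, 0.1213]
tool_rot: [0.003, 0.997, -0.075, 0.0]
contact_force: [-0.1, -0.0, -1.9]
gripper_width: 0.218
```

Run:
```python
from h import *
im=snap('scene','s5')
s=monitor.get_obs();print(s['t'],s['eef_pos'],s['contact_force'])
cv2.imwrite('pics/s5c.png',cv2.resize(cv2.cvtColor(im,4)[170:270,210:310],(500,500),interpolation=2))
```

```text
10.6333 [0.51900376 0.04281693 0.12179979] [ 0.29333826  0.55538609 -0.50371603]
```

View pics/s5c.png

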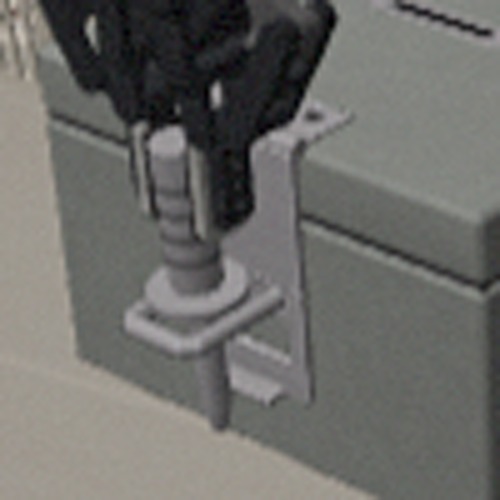

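The pin is through the loop: the tip shows below it at crop (220,425), and the collar sits just above at (195,290). I'll lower it the last few millimetres and release.

Request:
{"name": "jog_arm", "arguments": {"plan": [{"x":0,"y":0,"z":0.008,"wx":0,"wy":0,"wz":0},{"x":0,"y":0,"z":0.015,"wx":0,"wy":0,"wz":0},{"x":0,"y":0,"z":0.015,"wx":0,"wy":0,"wz":0}]}}

```text
t: 10.88
eef_pos: [0.5191, 0.0428, 0.1188]
tool_rot: [0.003, 0.997, -0.075, 0.001]
contact_force: [0.1, 0.8, -1.4]
gripper_width: 0.22
```

Request:
{"name": "jog_arm", "arguments": {"plan": [{"x":0,"y":0,"z":0,"wx":0,"wy":0,"wz":0},{"x":0,"y":0,"z":0,"wx":0,"wy":0,"wz":0},{"x":0,"y":0,"z":0,"wx":0,"wy":0,"wz":0},{"x":0,"y":0,"z":0,"wx":0,"wy":0,"wz":0},{"x":0,"y":0,"z":0,"wx":0,"wy":0,"wz":0},{"x":0,"y":0,"z":0,"wx":0,"wy":0,"wz":0}], "hand": 0.1}}

```text
t: 11.38
eef_pos: [0.5192, 0.0428, 0.1189]
tool_rot: [0.003, 0.997, -0.075, 0.001]
contact_force: [0.2, 0.8, -0.1]
gripper_width: 0.551
```

Request:
{"name": "jog_arm", "arguments": {"plan": [{"x":0,"y":0,"z":-0.06,"wx":0,"wy":0,"wz":0},{"x":0,"y":0,"z":-0.15,"wx":0,"wy":0,"wz":0},{"x":0,"y":0,"z":-0.3,"wx":0,"wy":0,"wz":0},{"x":0,"y":0,"z":-0.45,"wx":0,"wy":0,"wz":0},{"x":0,"y":0,"z":-0.6,"wx":0,"wy":0,"wz":0},{"x":0,"y":0,"z":-0.75,"wx":0,"wy":0,"wz":0},{"x":0,"y":0,"z":-0.8,"wx":0,"wy":0,"wz":0},{"x":0,"y":0,"z":-0.8,"wx":0,"wy":0,"wz":0},{"x":0,"y":0,"z":-0.8,"wx":0,"wy":0,"wz":0}]}}

```text
t: 12.13
eef_pos: [0.5189, 0.0437, 0.2787]
tool_rot: [0.003, 0.997, -0.075, 0.001]
contact_force: [-0.5, -1.1, -0.8]
gripper_width: 0.547
```

Run:
```python
from h import *
im=snap('scene','s6')
s=monitor.get_obs();print(s['t'],s['eef_pos'],s['contact_force'])
im=cv2.cvtColor(im,4)
cv2.imwrite('pics/s6c.png',np.hstack([cv2.resize(im[170:270,210:310],(400,400),interpolation=2),cv2.resize(im[220:420,330:530],(400,400))]))
```

```text
12.1833 [0.51823444 0.04359986 0.27766205] [ 0.5836097  -0.40070951 -0.77384747]
```

View pics/s6c.png

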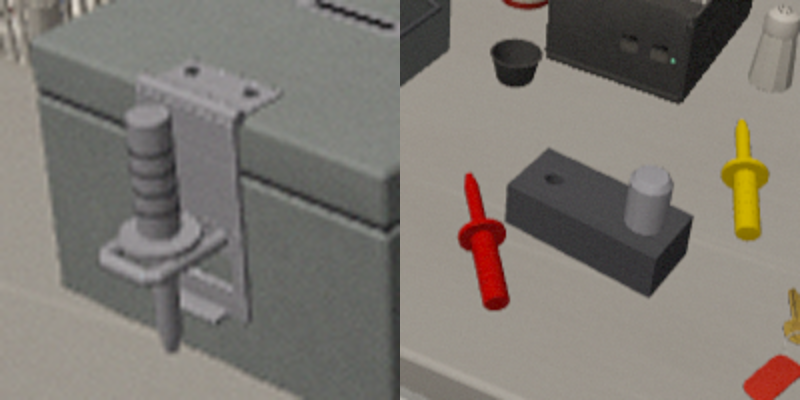

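The pin is seated with its collar resting on the loop, the hasp is shut behind it, the peg is still in its rack and the gripper is clear. I'm handing the job in.

```bash
python3 -c "
from station import bot
print(bot.hand_in())"
```

```text
the job is handed in; nothing more can be done
None
```

The takings box is secured and the job handed in, about 12 s into the 58 s allowed. I pushed the hasp over from behind with closed fingers and it fell shut. Then I took the grey collared pin from the rack, lowered it through the loop, let go and backed away upward.

**Last checks:** The final picture shows the hasp hanging flat with the loop through its slot. The pin is upright with its collar on the loop and its tip showing below. The stout peg is still in its rack, and the gripper is about 16 cm above where it released. The force readings after each move stayed at or below about 7 N.

**What disagreed:**
- **Decoy pins:** The red and yellow pins stood free at the start and now lie on the worktop. Red was already down and yellow leaning in the picture taken before I pushed the hasp. The arm had only passed well above them, so I believe they toppled by themselves, but I did not see it happen.
- **Camera positions:** The two cameras' position estimates differed by up to about 11 mm at the loop early on and about 5 mm at the last measurement. I used a value in between, and the pin went in without contact.
- **Pin tilt:** The pin hung a few degrees off vertical in the grip, and stood upright once released.

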